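# Shut the packed carton of knife handles

## Robot

A 6-joint arm with a two-finger parallel gripper is mounted at the origin on the work surface. World frame = base frame: x ahead of the robot, y to its left, z up, the work surface at z = 0. Lengths are in m, angles in rad, forces in N, time in s.
With the tool pointing down it reaches from about 0.275 to 0.85 m from the base axis. Payload 5.2 kg.
Tool frame: the origin (TCP) lies on the centre line of the jaws, within the pads' length; the fingertips stand 19 mm ahead of it and the grasp point (between the pads) is the TCP (manip.finger_overhang is the distance from the TCP to the fingertips, in m); z points along the fingers, y is the line along which they close (so a half turn about z gives the same grasp; the last joint's range is limited). The gripper opens to 85 mm and grips with 20 to 120 N. Pads are 22 mm wide; open, the fingers measure 114 mm over their backs; the gripper's body (76 mm by 85 mm) begins 54 mm behind the grasp point. The pads swing forward as they close: fully open they stand 13 mm farther back than shut.
Start: joints at [0.922, 0.259, 1.535, -0, 1.348, -0.203], TCP at [0.237, 0.496, 0.25] pointing down, gripper open.
Joint ranges: [-3.14, 3.14], [-0.91, 2.08], [0.19, 2.58], [-1.22, 4.36], [0.22, 2.71], [-3.12, 3.12]. Speed limits (rad/s): [2.57, 2.57, 3.14, 3.14, 3.14, 3.14].

## Interface

Orientations are given as [roll, pitch, yaw] about the fixed x, y, z axes, in that order (R = Rz(yaw) Ry(pitch) Rx(roll)).
In Python, from rig import status, vision, ticket, manip gives the robot as it stands.
- The arm moves only by the shell command python3 -m handwheel 'ROWS' [FORCE]. ROWS is JSON, a list of rows, each a list of 7 numbers: the opening, from 0 (shut) to 1 (fully open), then the shift along the tool's x, y, z in m, then the turn, a rotation vector about the tool's x, y, z in rad. In form: [[grip, x, y, z, ax, ay, az], ...]. A call has 1 to 5 rows; each row shifts and turns the commanded pose from where the row before left it, along the tool's axes as they then stand; what a row does not reach is not made up. A row lasts 1/10 s, in which the tool goes at most 50 mm and 8.59 degrees, less where a joint would pass 70% of its speed; a pose out of reach is approached as far as the arm can. A call with a gripper value outside its range is refused whole. The fingers move at their own pace and stop on an object; FORCE is the grip in N (left out, the last holds). Time passes only in rows, so rows that do not move let the fingers close. It gives the time, the measured TCP pose, the force, the opening and the grip force at its end, in the units of the state.
- status.read_state(): the state, without advancing time (a new reading comes with each control period).
- vision.grab_frame(name): name is "scene" or "top" or "wrist"; returns the picture (420x560x3 uint8, blue, green, red); there is no depth.
- vision.camera_info(name): a dict with "fx", "fy", "cx", "cy" (pixels), "k1" (the pictures are not rectified: a ray, as slopes to the right and down, at radius r is drawn at 1 + k1 r^2 times it, then the intrinsics apply), "R" (3x3) and "t" (3): a world point X has camera coordinates R X + t. Camera axes: x right, y down, z forward; pixel columns grow to the right and rows downward; lengths in m; the calibration is good to about 2 mm. A picture is of the moment at which its call begins: read the wrist's pose just before it. camera_info takes no time and is no camera call; for the wrist camera it gives the pose at the moment of the call.
- ticket.close_job(): hands the job in; it is judged then, once.
The state is a dict: "time": time; "joint_pos": joint angles; "joint_velocities": joint speeds; "effort": joint torques, N m; "tool_pos": TCP position; "ee_rot": TCP orientation; "force": force on the tool from outside, world axes, zero at the start; "moment": the same for the moment, N m; "grip_width": opening from 0.0 (shut) to 1.0 (fully open); "grasp_force": force on a finger pad.
Only numpy, scipy, OpenCV 4.12 (cv2) and the standard library are available. Lean on these libraries where they do the work, as an engineer would, in place of code of your own. Each camera call takes 0.05 s, during which the arm holds its last target. There are 200 camera calls.

## Task

Two cardboard cartons stand open on the bench of a knife-handle workshop. Close the one that is fully packed with wooden handles: swing its flap over and press it fully home so that the tab sits behind the rim. The other carton is empty and still to be filled: leave its flap standing open.

Things in the scene. Friction and masses are not known exactly. Their poses are not given: they have to be found in the camera images.
- packed_carton: Open cardboard carton, 150 (its x) x 170 (its y) x 80 mm high, walls 4 mm, fixed; origin: centre of its underside, z up, yaw within 86 deg. Flap hinge: line along its y at x=-75, z=80.5 mm; the tab goes behind the wall at x=+75 mm. THE ONE TO CLOSE: full, two layers of wooden handles (eight, 130 x 30 mm, brass ends, up to 64 mm above the bench).
- packed_flap (a joint): Packed carton's flap angle, rad: 0 shut and level, 1.57 upright, stops at 0 and 2; starts 1.15-1.5. Flap 142 mm from hinge to free edge, 168 wide, 4 thick, underside on the hinge line; tab 25 mm deep, square under the free edge. Stiff crease: stays where left, no fall or spring-back; 1-2 N at the edge moves it. Opened, its outer face looks to the carton's -x.
- empty_carton: TO BE LEFT OPEN: a carton and flap of the same make, size and frame as packed_carton, but with nothing in it. It stands to the left or right of the packed one.
- empty_flap (a joint): Angle of the empty carton's flap (rad), of the same make, size and zero as the other flap; starts at 1.15 to 1.5 and stays where it is left.
There are look-alikes about, which are no part of the job. Leave any turquoise look-alike of the packed_carton alone.

How it is judged:
By the outcome, as a careful person would: the job done as asked, in the order asked, and still so for the second after the job is handed in, with the robot touching nothing.
It also fails if it takes over 27 s, if anything falls off the work surface, if the arm or the gripper's body presses on something with over 40 N, if the wrist force passes 120 N, or if a joint passes its speed limit or range.

## Working session

There is one attempt and no reset: what is moved stays moved. The work goes in short steps, Python scripts to look and compute and a shell command to move; the robot and the scene stay as the last step left them, time stands still between calls to the robot, and variables do not carry over. Pictures are saved under pics/ and viewed, at most 10 in all, crops included, and the job is handed in when it is done.

```bash
mkdir -p pics; ls; python3 - <<'E'
from rig import status,vision,manip
import cv2,numpy as np
for n in("scene","top"):
    f=vision.grab_frame(n);cv2.imwrite(f"pics/{n}0.png",f)
    c=vision.camera_info(n);print(n,c)
s=status.read_state();print(s["time"],s["tool_pos"],s["ee_rot"],s["force"],manip.finger_overhang)
E
```

```text
pics
scene {'fx': 543.7597442488994, 'fy': 543.7597442488994, 'cx': 281.0606119671904, 'cy': 211.94121832094265, 'k1': 0.034828837939292236, 'R': array([[ 0.7766608 ,  0.62978573,  0.01295913],
       [ 0.38205089, -0.45459435, -0.80459996],
       [-0.50083442,  0.6298523 , -0.59367581]]), 't': array([-0.39322095, -0.14660548,  1.63584501])}
top {'fx': 442.44298431011254, 'fy': 442.44298431011254, 'cx': 282.13963276039266, 'cy': 207.05872888186082, 'k1': -0.13785831548693706, 'R': array([[-0.03409272, -0.99941723, -0.00170055],
       [-0.977617  ,  0.03370243, -0.2076756 ],
       [ 0.20761188, -0.00541774, -0.97819628]]), 't': array([0.002928  , 0.52186199, 1.16214451])}
0.1 [0.23685666 0.49590605 0.2495835 ] [-3.14003712e+00 -3.33192911e-04  2.69580592e+00] [0.0122271  0.37294679 0.36455357] 0.019
```

View pics/scene0.png

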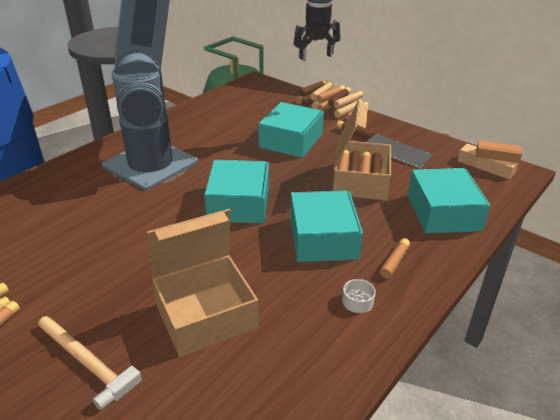

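View pics/top0.png

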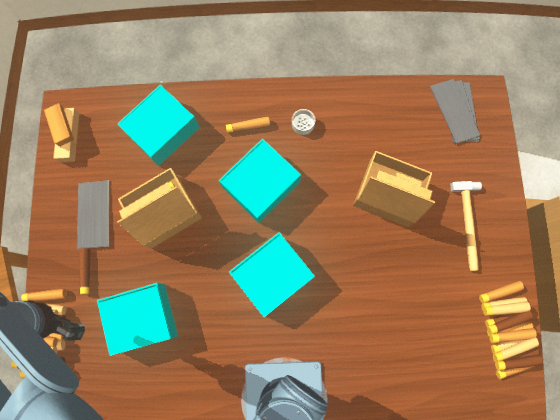

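The cartons: the packed one is at top (160,205) and scene (362,165), with handles showing in it. The empty one is at top (395,190) and scene (205,300). The turquoise boxes are shut look-alikes at top (158,122), (260,180), (272,274) and (137,318). I choose the left carton and check it in one close crop.

```bash
python3 - <<'E'
import cv2,numpy as np
a=cv2.imread("pics/top0.png")[150:260,100:220];b=cv2.imread("pics/scene0.png")[85:210,310:410]
a=cv2.resize(a,None,fx=400/120,fy=400/120,interpolation=cv2.INTER_CUBIC)
b=cv2.resize(b,None,fx=4,fy=4,interpolation=cv2.INTER_CUBIC)
o=np.zeros((500,800,3),np.uint8);o[:a.shape[0],:400]=a;o[:,400:]=b
cv2.imwrite("pics/crop1.png",o)
E
```

```text
(no output)
```

View pics/crop1.png

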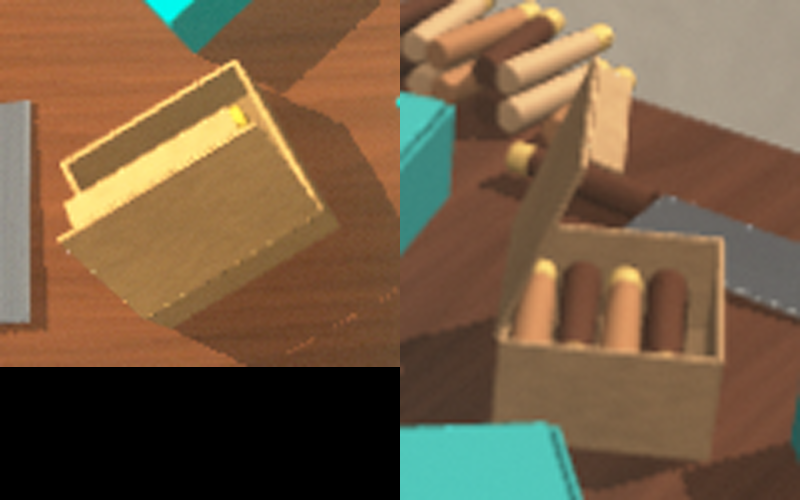

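The crop confirms the choice: brass-ended handles fill the left carton and its flap stands open. In the top view the far rim corners are at (119,199) and (171,169), with the hinge at about (145,246)-(197,212). The flap's free edge runs (118,222)-(177,188) in top. In the scene view its corners are at (356,126) and (359,100).

```bash
cat > h.py <<'E'
import numpy as np
from rig import vision
def ray(n,p,c=None):
    c=c or vision.camera_info(n);u=np.array([(p[0]-c["cx"])/c["fx"],(p[1]-c["cy"])/c["fy"]]);s=u.copy()
    for _ in range(20): s=u/(1+c["k1"]*(s@s))
    R=c["R"];return -R.T@c["t"],R.T@np.array([*s,1.])
def plane(n,p,z):
    o,d=ray(n,p);return o+d*(z-o[2])/d[2]
def tri(n1,p1,n2,p2):
    a,d=ray(n1,p1);b,e=ray(n2,p2)
    k=np.linalg.lstsq(np.c_[d,-e],b-a,rcond=None)[0];P=a+d*k[0];Q=b+e*k[1];return (P+Q)/2,np.linalg.norm(P-Q)
E
python3 - <<'E'
from h import *
np.set_printoptions(precision=4,suppress=True)
T=lambda x,y:(x/3.3333+100,y/3.3333+150)
S=lambda x,y:((x-400)/4+310,y/4+85)
for n,p in dict(farL=(62,163),farR=(237,62),hingeR=(325,208),hingeL=(150,320)).items(): print(n,plane("top",T(*p),.08))
for n,p in dict(rim1=(720,356),rim2=(723,238),h1=(499,338)).items(): print(n,plane("scene",S(*p),.08))
print("far R tri",tri("top",T(237,62),"scene",S(720,356)))
print("far L tri",tri("top",T(62,163),"scene",S(723,238)))
print("edge L",tri("top",T(59,240),"scene",S(597,60)))
print("edge R",tri("top",T(255,128),"scene",S(585,163)))
E
```

```text
farL [0.5548 0.4353 0.08  ]
farR [0.6358 0.2891 0.08  ]
hingeR [0.5094 0.2141 0.08  ]
hingeL [0.4222 0.3566 0.08  ]
rim1 [0.6394 0.2962 0.08  ]
rim2 [0.5603 0.438  0.08  ]
h1 [0.5135 0.2197 0.08  ]
far R tri (array([0.6384, 0.2912, 0.0808]), np.float64(0.0067758935633179685))
far L tri (array([0.5576, 0.4381, 0.0779]), np.float64(0.005431910796872875))
edge L (array([0.4673, 0.3876, 0.2085]), np.float64(0.003921744773952055))
edge R (array([0.5469, 0.2439, 0.2115]), np.float64(0.0082997858783869))
```

The measurements hold together. Rim height comes out at 0.078-0.081 m, the rim is 0.168 x 0.150 m, carton yaw is about 29.3°, and the hinge mid is (0.469, 0.288). The flap is at about 70° and about 0.138 m long. I'll turn the tool y onto carton +x (tool x is then carton +y), shut the jaws, and go in behind the flap.

```bash
python3 -m handwheel '[[0,0,0,0,0,0,0.123],[0,0,0,0,0,0,0.123],[0,0,0,0,0,0,0.123],[0,0,0,0,0,0,0.123],[0,0,0,0,0,0,0.122]]' 30; python3 -m handwheel '[[0,-0.05,0.01,0.007,0,0,0],[0,-0.05,0.01,0.007,0,0,0],[0,-0.05,0.01,0.007,0,0,0],[0,-0.05,0.01,0.007,0,0,0],[0,-0.05,0.01,0.007,0,0,0]]'
cat > rel.py <<'E'
import numpy as np
from rig import status
s=status.read_state();a=np.radians(29.3);d=np.array(s["tool_pos"])-[.469,.288,.0805]
print("t",s["time"],"rel hinge x',y',z(tip)",np.round([d[0]*np.cos(a)+d[1]*np.sin(a),-d[0]*np.sin(a)+d[1]*np.cos(a),d[2]-.019],4),"F",np.round(s["force"],1),"rot",np.round(s["ee_rot"],3),s["grip_width"])
E
python3 rel.py
```

```text
time: 0.6
tool_pos: [0.2369, 0.496, 0.2498]
ee_rot: [-3.141, 0.0, 2.077]
force: [0.3, 0.7, -0.8]
grip_width: 0.143
grasp_force: 0.0
time: 1.1
tool_pos: [0.3989, 0.3065, 0.2158]
ee_rot: [-3.141, -0.0, 2.082]
force: [1.3, 0.5, 0.1]
grip_width: -0.001
grasp_force: 0.0
t 1.1 rel hinge x',y',z(tip) [-0.0521  0.0505  0.1163] F [1.3 0.5 0.1] rot [-3.141 -0.     2.082] -0.0014383294915784291
```

```bash
python3 -m handwheel '[[0,-0.045,0.01,0,0,0,0],[0,0,0.025,0,0,0,0],[0,0,0,0,0,0,0]]'; python3 rel.py; python3 - <<'E'
from rig import vision
import cv2,numpy as np
a=vision.grab_frame("scene")[20:220,270:430];b=vision.grab_frame("top")[130:290,80:240]
cv2.imwrite("pics/c2.png",np.hstack([cv2.resize(a,(400,500)),cv2.resize(b,(400,500))]))
E
```

```text
time: 1.4
tool_pos: [0.4538, 0.2852, 0.2159]
ee_rot: [3.14, -0.0, 2.078]
force: [0.1, 0.3, -0.2]
grip_width: -0.002
grasp_force: 0.0
t 1.4 rel hinge x',y',z(tip) [-0.0147  0.005   0.1164] F [ 0.1  0.3 -0.2] rot [ 3.14  -0.     2.078] -0.0015629875394523977
```

View pics/c2.png

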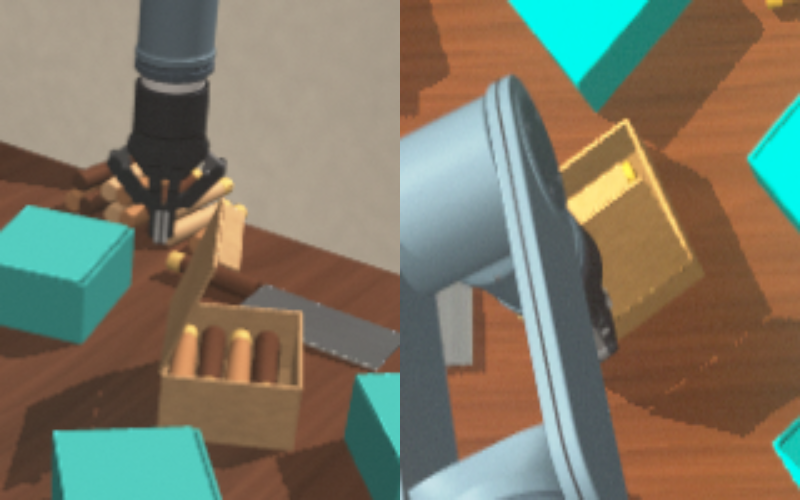

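The jaws (crop, left half, (160,225)) are behind the outer face of the flap and below its free edge at (230,215), midway along y. Now I sweep along the arc.

```bash
python3 -m handwheel '[[0,-0.005,0.018,0.001,0,0,0],[0,0,0.019,0.001,0,0,0],[0,0,0.014,0.006,0,0,0],[0,0,0.014,0.007,0,0,0],[0,0,0.012,0.01,0,0,0]]';python3 rel.py; python3 -m handwheel '[[0,0,0.012,0.01,0,0,0],[0,0,0.009,0.013,0,0,0],[0,0,0.009,0.013,0,0,0],[0,0,0,0,0,0,0]]'; python3 rel.py; python3 - <<'E'
from rig import vision
import cv2,numpy as np
a=vision.grab_frame("scene")[60:220,290:430];b=vision.grab_frame("top")[130:290,80:240]
cv2.imwrite("pics/c3.png",np.hstack([cv2.resize(a,(437,500)),cv2.resize(b,(360,360))] if 0 else [cv2.resize(a,(400,457)),cv2.resize(b,(400,457))]))
E
```

```text
time: 2.0
tool_pos: [0.5206, 0.3203, 0.1908]
ee_rot: [3.141, -0.0, 2.083]
force: [-0.3, 1.0, 0.6]
grip_width: -0.001
grasp_force: 0.4
t 2.0 rel hinge x',y',z(tip) [0.0608 0.0029 0.0913] F [-0.3  1.   0.6] rot [ 3.141 -0.     2.083] -0.0009194191250816935
time: 2.4
tool_pos: [0.5461, 0.3337, 0.152]
ee_rot: [-3.137, -0.001, 2.082]
force: [-0.3, -0.3, 0.1]
grip_width: -0.001
grasp_force: 0.0
t 2.4 rel hinge x',y',z(tip) [0.0896 0.0022 0.0525] F [-0.3 -0.3  0.1] rot [-3.137e+00 -1.000e-03  2.082e+00] -0.0012924550823584786
```

View pics/c3.png

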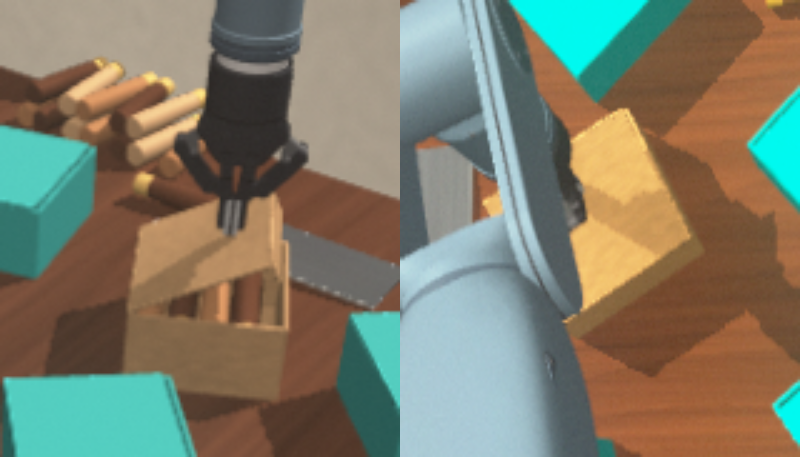

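The flap has come over to about 25°, with the tips on its outer face near the free edge (crop, left half, (230,232)) and the tab about to enter. I'll carry on down and then press.

```bash
python3 -m handwheel '[[0,0,0.007,0.012,0,0,0],[0,0,0.006,0.012,0,0,0],[0,0,0.004,0.011,0,0,0],[0,0,0.003,0.008,0,0,0],[0,0,0,0,0,0,0]]';python3 rel.py; python3 -m handwheel '[[0,0,0,0.004,0,0,0],[0,0,0,0,0,0,0]]'; python3 rel.py; python3 -m handwheel '[[0,0,0,0.002,0,0,0],[0,0,0,0,0,0,0]]'; python3 rel.py
```

```text
time: 3.0
tool_pos: [0.5635, 0.3435, 0.1102]
ee_rot: [-3.139, -0.0, 2.082]
force: [0.7, -0.3, -1.0]
grip_width: -0.004
grasp_force: 0.0
t 3.0 rel hinge x',y',z(tip) [0.1096 0.0022 0.0107] F [ 0.7 -0.3 -1. ] rot [-3.139 -0.     2.082] -0.004004915290398514
time: 3.2
tool_pos: [0.5639, 0.3438, 0.1081]
ee_rot: [-3.141, -0.0, 2.082]
force: [0.8, -0.5, 0.7]
grip_width: -0.001
grasp_force: 0.0
t 3.2 rel hinge x',y',z(tip) [0.1101 0.0022 0.0086] F [ 0.8 -0.5  0.7] rot [-3.141 -0.     2.082] -0.0012954055822819175
time: 3.4
tool_pos: [0.5641, 0.3438, 0.1065]
ee_rot: [3.141, 0.0, 2.082]
force: [0.2, 0.2, 0.3]
grip_width: -0.002
grasp_force: 0.0
t 3.4 rel hinge x',y',z(tip) [0.1102 0.0022 0.007 ] F [0.2 0.2 0.3] rot [3.141 0.    2.082] -0.0017281867388154902
```

```bash
for i in 1 2 3; do python3 -m handwheel '[[0,0,0,0.002,0,0,0],[0,0,0,0,0,0,0],[0,0,0,0,0,0,0]]' >/dev/null; python3 rel.py; done
```

```text
t 3.7 rel hinge x',y',z(tip) [0.1101 0.0021 0.0048] F [-0.3  0.2 -0.1] rot [3.142 0.    2.082] 0.003102885267056202
t 4.0 rel hinge x',y',z(tip) [0.1104 0.0021 0.004 ] F [-1.8 -1.4  5.7] rot [3.141 0.    2.082] -0.0013690240241051113
t 4.3 rel hinge x',y',z(tip) [0.1104 0.0022 0.0038] F [-5.9 -2.  15.4] rot [3.14  0.    2.082] 0.0003632965583035802
```

There is a firm stop at the shut height: outer face 4 mm above the hinge line, 15 N. I'll press once more to about 30 N, back off and check.

```bash
python3 -m handwheel '[[0,0,0,0.002,0,0,0],[0,0,0,0.001,0,0,0],[0,0,0,0,0,0,0]]' >/dev/null; python3 rel.py;  python3 -m handwheel '[[0,0,0,-0.02,0,0,0],[0,0,0,-0.04,0,0,0],[0,0,-0.03,-0.05,0,0,0],[0,0,-0.05,-0.04,0,0,0],[0,0,-0.05,0,0,0,0]]' >/dev/null; python3 -m handwheel '[[0,0,-0.05,0,0,0,0],[0,0.05,-0.03,0,0,0,0],[0,0.05,0,0,0,0,0],[0,0.05,0,0,0,0,0],[0,0,0,0,0,0,0]]'>/dev/null; python3 rel.py; python3 - <<'E'
from rig import vision
import cv2,numpy as np
A=vision.grab_frame("scene");cv2.imwrite("pics/sceneF.png",A);B=vision.grab_frame("top");cv2.imwrite("pics/topF.png",B)
a=A[110:210,310:410];b=B[150:260,100:210]
cv2.imwrite("pics/c4.png",np.hstack([cv2.resize(a,(400,400),interpolation=2),cv2.resize(b,(400,400),interpolation=2)]))
E
```

```text
t 4.6 rel hinge x',y',z(tip) [0.1105 0.0021 0.0035] F [-10.6  -5.9  29.7] rot [3.138e+00 1.000e-03 2.082e+00] -0.0015966760498745851
t 5.6 rel hinge x',y',z(tip) [-0.0813  0.1503  0.1324] F [0.9 0.6 0.3] rot [ 3.141e+00 -3.000e-03  2.088e+00] 0.0008121578041279527
```

View pics/c4.png

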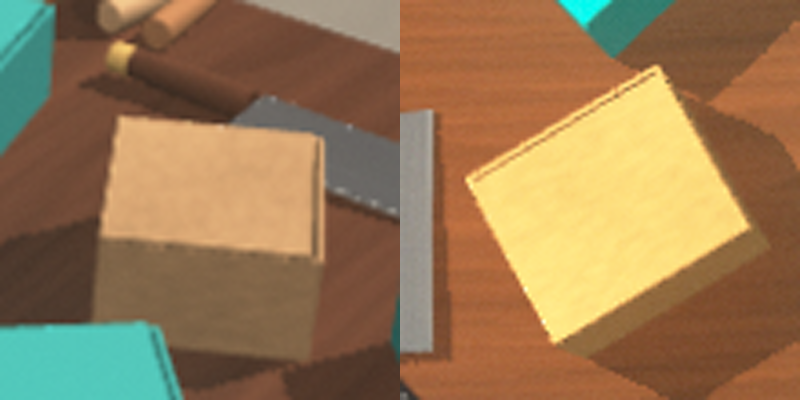

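View pics/sceneF.png

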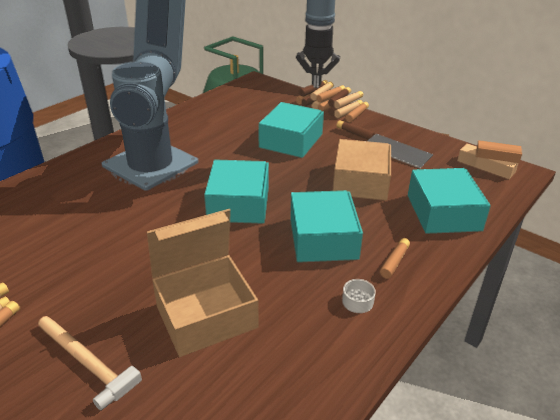

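The packed carton at scene (363,165) is shut level, with the tab behind the rim and a thin even slot along the rim (crop (318,195)). The empty carton at (205,300) still has its flap open as before, nothing else has moved, and the arm is clear.

```bash
python3 -c "
from rig import ticket;print(ticket.close_job())"
```

```text
the job is handed in; nothing more can be done
None
```

The packed carton's flap is closed and pressed home with its tab behind the rim, the empty carton's flap still stands open, and the job was handed in at about 5.7 s of the 27 s.

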